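# Work the seized plug out of a lock cylinder

## Robot

A 6-joint arm with a two-finger parallel gripper is mounted at the origin on a cart in front of the work surface, level with it; the furniture and walls round the work are solid. World frame = base frame: x ahead of the robot, y to its left, z up, the work surface at z = 0. Lengths are in m, angles in degrees, forces in N, time in s.
With the tool pointing down it reaches from about 0.4 to 0.825 m from the base axis. Payload 7 kg.
Tool frame: the origin (TCP) lies between the finger pads; the fingertips stand 19 mm ahead of it and the grasp point (between the pads) is the TCP; z points along the fingers, y is the line along which they close (so a half turn about z gives the same grasp; the last joint's range is limited). The gripper opens to 88 mm and grips with 3 to 60 N. Pads are 19 mm wide; open, the fingers measure 130 mm over their backs; the gripper's body (78 mm by 193 mm) begins 47 mm behind the grasp point.
Start: joints at [-49.727, 20.546, 0.682, 0, -70.136, -16.507], TCP at [0.272, -0.618, 0.222] pointing down, gripper open.
Joint ranges: [-176.03, 176.03], [-82.01, 121.73], [-58.28, 71.71], [-173.87, 95.51], [-174.79, -0.11], [-173.66, 173.66]. Speed limits (degrees/s): [136.94, 136.94, 172.46, 180, 180, 180].

## Interface

Orientations are given as [roll, pitch, yaw] about the fixed x, y, z axes, in that order (R = Rz(yaw) Ry(pitch) Rx(roll)).
In Python, from plant import get_obs, snapshot, close_job, spot_in, spot_point gives the robot as it stands.
- The arm moves only by the tool play_rows, never from a script. Its argument "plan" is a list of rows, each a list of 6 numbers: the shift along the tool's x, y, z in cm, then the turn, a rotation vector about the tool's x, y, z in degrees. A call has 1 to 20 rows; each row shifts and turns the commanded pose from where the row before left it, along the tool's axes as they then stand; what a row does not reach is not made up. A row lasts 1/12 s, in which the tool goes at most 41.7 mm and 7.16 degrees, less where a joint would pass 70% of its speed; a pose out of reach is approached as far as the arm can. A call is refused whole if a number of a shift passes 4.17 or a number of a turn 7.16, either way. A call with a gripper value outside its range is refused whole. "grip" is the finger opening in cm, from 0 to 8.76, set as the call begins (left out, the last holds). The fingers move at their own pace and stop on an object; the grip force is fixed at half the most. Time passes only in rows, so rows that do not move let the fingers close. It gives the time, the measured TCP pose, the force, the opening and the grip force at its end, in the units of the state.
- get_obs(): the state, without advancing time (a new reading comes with each control period).
- snapshot(name): name is "scene" or "top" or "wrist"; returns a dict with "frame" (400x640x3 uint8, red, green, blue), "fx", "fy", "cx", "cy" (pixels), "k1" (the pictures are not rectified: a ray, as slopes to the right and down, at radius r is drawn at 1 + k1 r^2 times it, then the intrinsics apply), "position" and "attitude" of the camera in the world. Camera axes: x right, y down, z forward; pixel columns grow to the right and rows downward; lengths in m; the calibration is good to about 2 mm. A picture is of the moment at which its call begins. There is no depth.
- close_job(): hands the job in; it is judged then, once.
Trained networks look in the newest picture that a camera, given by its name, has taken for a name from the list of things; names that differ only in an ending like _2 or _b are one class to them, and where a whole thing is asked for, a point or a joint stands for the part that bears it (a point fixed in the world has none). Each returns a list of dicts, best first, with "score" (0 to 1); they miss things now and then, are a little off and sometimes report something else, mostly with a low value. They report only what shows in the picture. A call takes as long as a camera call.
- spot_in(camera, thing): "position" ([x, y, z] in m, in world coordinates, good to about 4 mm: the middle of the surface that is visible of it).
- spot_point(camera, thing): "position" ([x, y, z] in m, in world coordinates, good to about 4 mm: a listed point, or the origin of a listed thing).
The state is a dict: "clock": time; "joint_pos": joint angles; "qvel": joint speeds; "tau": joint torques, N m; "tool_pos": TCP position; "orientation": TCP orientation; "force": force on the tool from outside, world axes, zero at the start; "moment": the same for the moment, N m; "opening": finger opening in m; "gripper_force": force on a finger pad.
Only numpy, scipy, OpenCV 4.12 (cv2) and the standard library are available. Lean on these libraries where they do the work, as an engineer would, in place of code of your own. Each camera call takes 0.05 s, during which the arm holds its last target. There are 200 camera calls.

## Task

The round brass lock cylinder clamped upright in the drill-press vise is being stripped for cleaning: its cam, clip and pins are out, but the plug is still seized in it with its key standing up. A straight pull only lifts the vise, which is not bolted down, so take the key by its black head and twist it back and forth while drawing gently upward, a little with each twist, until the plug lets go and comes out; the vise must stay down on the bench. Then put the plug, key and all, into the small open white carton; leave the vise, the carton and the other things where they stand.

Things in the scene. Friction and masses are not known exactly. Their poses are not given: they have to be found in the camera images.
- plug: Brass plug of the lock with its key in it, one rigid piece, 69 mm long, 60 g. Origin: centre of its lower end; z runs along its axis to the key head. Plug 13 mm diameter, z 0 to 30; collar 17.6 mm diameter, z 30 to 32, rests on the housing's top; key shank z 32 to 42. Starts upright and fully home, its origin 30 mm above the bench, on the vise's axis, turned up to 0.6 rad either way from the vise.
- key_head (a point): Centre of the flat black key head (55.5 mm above the plug's origin, axes as the plug's): 27 mm wide along x, 9 mm thick along y, 27 mm high (plug z 42 to 69). Grasp it across the 9 mm, at about this height, with 40 N or more: fingers that reach 19 mm beyond the grasp point clear the housing by about 6 mm.
- housing_top (a point): Centre of the top face of the brass housing clamped in the vise, 60 mm above the bench; barrel 30 mm diameter, rim 34, bore 15 mm. The plug is seized in it: a straight pull of 60 N would not shift it, and 30 N lifts the vise. Turning takes up to 0.7 N m and cuts the drag while it turns: 2 mm of lift per radian of twist pulls about 20 N, over 4 mm may lift the vise. Loose after 20 mm of lift, out after 30.
- vise: Low grey drill-press vise, 3 kg, loose on the bench, holding the lock. Origin: on its underside exactly below the lock's axis; z up; x along its screw, whose T-handle points to -x (towards the robot, within 0.5 rad). Foot x -85 to +95, y -52 to +52 mm. Jaws x -54 to +62, y -40 to +40, top at z 52. Handle bar at x -95, y -38 to +46, top z 65.
- carton: Small white open-topped carton, 86 (x) x 71 (y) x 44 mm high, 0.2 kg, loose on the bench on the other side (left or right) from the vise. Origin: centre of its underside, z up. The clear inside is 72 mm (x) x 56 mm (y); its floor is at z 2 mm.
- padlock: Bystander: brass padlock lying flat, 50 x 57 x 13 mm, to the left of the work. Origin: centre of its underside.
- lock_body: Bystander: a loose flat-bodied brass lock cylinder lying on its side, 66 x 43 x 17 mm, to the right of the work. Origin: centre of its underside.
- squeeze_bottle: Bystander: white squeeze bottle with a red spout standing upright, 41 mm diameter, 112 mm tall, to the right of the work. Origin: centre of its underside.
- red_driver: Bystander: red-handled screwdriver lying down, 151 x 24 x 20 mm, to the left of the work. Origin: centre of its underside.

How it is judged:
By the outcome, as a careful person would: the job done as asked, in the order asked, and still so for the second after the job is handed in, with the robot touching nothing.
It also fails if it takes over 67 s, if anything falls off the work surface, if the arm or the gripper's body presses on something with over 40 N, if the wrist force passes 120 N, or if a joint passes its speed limit or range.

## Working session

There is one attempt and no reset: what is moved stays moved. The work goes in short steps, Python scripts to look and compute and a tool call to move; the robot and the scene stay as the last step left them, time stands still between calls to the robot, and variables do not carry over. Pictures are saved under pics/ and viewed, at most 10 in all, crops included, and the job is handed in when it is done.

Besides the shell and the picture viewer there is one more tool, called after "Call:" as name([rows], argument=value, ...), one row to a line, values as JSON. play_rows: Moves the arm, as the interface text tells. Its arguments: {"type":"object","properties":{"plan":{"type":"array","items":{"type":"array","items":{"type":"number"}}},"grip":{"type":"number"}},"required":["plan"]}

```bash
mkdir -p pics; ls
cat > h.py <<'E'
import numpy as np, cv2
from plant import *
def save(cam,name):
    s=snapshot(cam); cv2.imwrite(f'pics/{name}.png',s['frame'][:,:,::-1]); return s
E
python3 - <<'E'
from h import *
for c in ['scene','top']:
    s=save(c,c+'0'); print(c,{k:v for k,v in s.items() if k!='frame'})
    for t in ['key_head','housing_top','plug','vise','carton','padlock','squeeze_bottle','lock_body','red_driver']:
        print(t,[(np.round(d['position'],3).tolist(),round(d['score'],2)) for d in spot_point(c,t)][:2])
print(get_obs())
E
```

```text
pics
scene {'fx': 482.58966339543775, 'fy': 482.58966339543775, 'cx': 330.3080197954335, 'cy': 198.94600678581926, 'k1': -0.018755505244589393, 'position': array([-0.01112348,  1.0192596 ,  0.67568224]), 'attitude': array([-117.89048453,   -0.41370529, -152.65456516])}
key_head [([0.48, 0.152, 0.084], 0.71), ([0.478, 0.149, -0.001], 0.18)]
housing_top [([0.482, 0.15, 0.058], 0.9)]
plug [([0.478, 0.147, 0.029], 0.57)]
vise [([0.48, 0.15, 0.004], 0.7)]
carton [([0.511, -0.159, 0.002], 0.72)]
padlock [([0.437, 0.346, 0.003], 0.77)]
squeeze_bottle [([0.591, -0.332, -0.001], 0.71)]
lock_body [([0.444, -0.354, -0.003], 0.5)]
red_driver [([0.535, 0.348, 0.001], 0.51)]
top {'fx': 415.5554130883544, 'fy': 415.5554130883544, 'cx': 322.6409067440094, 'cy': 192.51325366832612, 'k1': -0.008764903722406243, 'position': array([0.34460451, 0.01899214, 1.06827923]), 'attitude': array([-170.30358176,   -1.05960736,  -91.29680757])}
key_head [([0.478, 0.149, 0.086], 0.55)]
housing_top [([0.479, 0.148, 0.059], 0.91)]
plug [([0.479, 0.144, 0.03], 0.44)]
vise [([0.474, 0.147, 0.001], 0.57)]
carton [([0.51
[... 202 characters left out ...]
9, 0.146, 0.06], 0.29)]
{'clock': 1.0, 'joint_pos': array([-4.97255801e+01,  2.05434083e+01,  6.82519172e-01, -5.63374708e-04,
       -7.01341814e+01, -1.65065659e+01]), 'qvel': array([ 0.01976277, -0.02213737,  0.00302547,  0.0906277 ,  0.03274811,
        0.03775787]), 'tau': array([ 4.48011033e-04, -5.82393694e+01,  2.93302184e+01,  7.00232551e+00,
        1.26073061e-02, -4.29917895e-05]), 'tool_pos': array([ 0.2720295 , -0.61774888,  0.22189708]), 'orientation': array([-1.79995424e+02,  1.90861498e-03, -1.56232337e+02]), 'force': array([ 0.32656248, -0.23802909, -0.32601254]), 'moment': array([-0.00686969, -0.01474246, -0.01769015]), 'gripper_force': 0.0, 'opening': 0.08782403182611742}
```

Run:
```python
import cv2,numpy as np
a=cv2.imread('pics/top0.png')
b=cv2.imread('pics/scene0.png')
def pr(im,x,y,w,h,s): return cv2.resize(im[y:y+h,x:x+w],None,fx=s,fy=s,interpolation=cv2.INTER_CUBIC)
cv2.imwrite('pics/c0.png',np.vstack([cv2.resize(a,(480,300)),cv2.resize(b,(480,300))]))
```

```text
(no output)
```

View pics/c0.png

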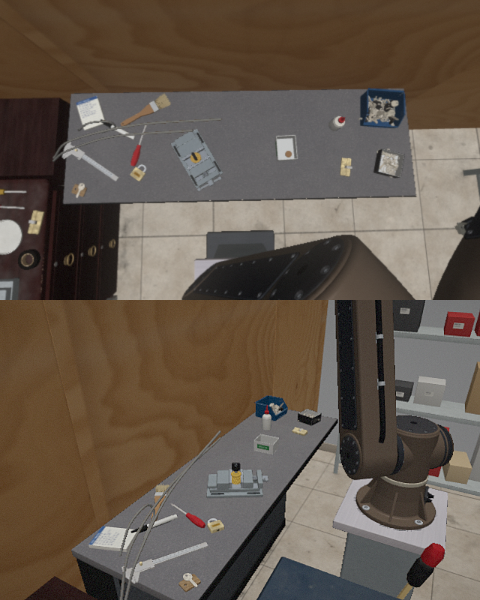

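The pictures show the vise at about (197,158) in the top half, turned about +28°. The carton is at (287,148), and a thin cord arcs beyond the vise. I'll move above the vise.

Call:
play_rows([
  [-3.19,2.07,-0.5,0,0,0],
  [-3.19,2.07,-0.5,0,0,0],
  [-3.19,2.07,-0.5,0,0,0],
  [-3.19,2.07,-0.5,0,0,0],
  [-3.19,2.07,-0.5,0,0,0],
  [-3.19,2.07,-0.5,0,0,0],
  [-3.19,2.07,-0.5,0,0,0],
  [-3.19,2.07,-0.5,0,0,0],
  [-3.19,2.07,-0.5,0,0,0],
  [-3.19,2.07,-0.5,0,0,0],
])

```text
clock: 1.83
tool_pos: [0.4813, -0.298, 0.2725]
orientation: [-180.0, 0.0, -156.2]
force: [1.3, -0.2, -0.4]
opening: 0.0879
gripper_force: 0.0
```

Call:
play_rows([
  [-1.51,3.43,-0.25,0,0,0],
  [-1.51,3.43,-0.25,0,0,0],
  [-1.51,3.43,-0.25,0,0,0],
  [-1.51,3.43,-0.25,0,0,0],
  [-1.51,3.43,-0.25,0,0,0],
  [-1.51,3.43,-0.25,0,0,0],
  [-1.51,3.43,-0.25,0,0,0],
  [-1.51,3.43,-0.25,0,0,0],
  [-1.51,3.43,-0.25,0,0,0],
  [-1.51,3.43,-0.25,0,0,0],
  [-1.51,3.43,-0.25,0,0,0],
  [-1.51,3.43,-0.25,0,0,0],
  [0,0,0,0,0,0],
  [0,0,0,0,0,0],
])

```text
clock: 3.0
tool_pos: [0.4803, 0.1518, 0.3018]
orientation: [-180.0, -0.0, -156.0]
force: [0.2, -0.4, -0.2]
opening: 0.0871
gripper_force: 0.0
```

Run:
```python
from h import *
s=save('wrist','w1'); print({k:v for k,v in s.items() if k!='frame'})
for t in ['key_head','housing_top','plug','vise']:
    print(t,[(np.round(d['position'],3).tolist(),round(d['score'],2)) for d in spot_point('wrist',t)][:2])
o=get_obs();print(o['tool_pos'],o['orientation'],o['joint_pos'],o['clock'])
```

```text
{'fx': 286.0477915657852, 'fy': 286.0477915657852, 'cx': 320.7194774198785, 'cy': 194.91313887275226, 'k1': 0.007004563703743318, 'position': array([0.41701833, 0.12364194, 0.46446626]), 'attitude': array([ 1.64770508e+02, -5.30763902e-02,  1.13972893e+02])}
key_head [([0.48, 0.151, 0.089], 0.49)]
housing_top [([0.479, 0.152, 0.059], 0.63)]
plug [([0.479, 0.147, 0.033], 0.61)]
vise [([0.482, 0.152, 0.0], 0.8)]
[0.48049012 0.14894942 0.30194215] [ 1.79999406e+02  6.95748566e-03 -1.56314002e+02] [ 3.96370220e+01  1.52565937e+00 -1.29018324e+01  1.38423067e-03
 -7.55656553e+01 -1.05951369e+02] 3.25
```

View pics/w1.png

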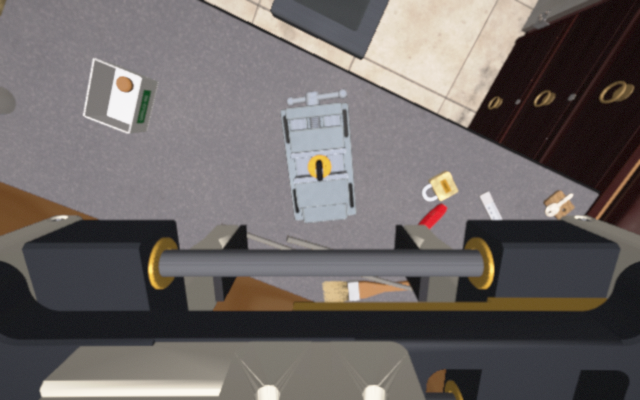

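The wrist picture shows the key head at (320,168), almost along the image's vertical, which is close to tool x. Next I'll measure its angle.

Run:
```python
import cv2
a=cv2.imread('pics/w1.png')[135:205,275:365]
cv2.imwrite('pics/w1c.png',cv2.resize(a,None,fx=8,fy=8,interpolation=cv2.INTER_CUBIC))
```

```text
(no output)
```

View pics/w1c.png

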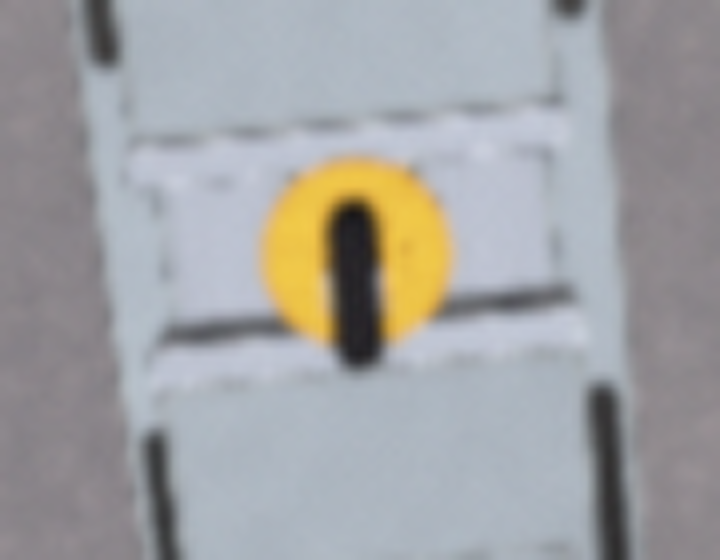

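Call:
play_rows([
  [0,0,2,0,0,-1.5],
  [0,0,3.5,0,0,-1.5],
  [0,0,3.5,0,0,0],
  [0,0,3.5,0,0,0],
  [0,0,3,0,0,0],
  [0,0,2,0,0,0],
  [0,0,1,0,0,0],
  [0,0,0,0,0,0],
  [0,0,0,0,0,0],
], grip=5)

```text
clock: 4.0
tool_pos: [0.4811, 0.1496, 0.1175]
orientation: [-180.0, 0.0, -153.3]
force: [-0.1, -0.3, 1.3]
opening: 0.0503
gripper_force: 0.0
```

Run:
```python
from h import *
s=save('wrist','w2')
for c in ['wrist','scene']:
  if c=='scene': snapshot(c)
  for t in ['key_head','housing_top']:
    print(t,[(np.round(d['position'],3).tolist(),round(d['score'],2)) for d in spot_point(c,t)][:2])
o=get_obs();print(o['tool_pos'],o['orientation'],o['clock'])
```

```text
key_head [([0.48, 0.151, 0.086], 0.85)]
housing_top [([0.478, 0.152, 0.059], 0.82), ([0.508, -0.151, 0.001], 0.32)]
key_head [([0.48, 0.155, 0.082], 0.69)]
housing_top [([0.485, 0.15, 0.057], 0.74)]
[0.48099995 0.15034578 0.11793962] [ 1.79978522e+02  1.15206811e-01 -1.53229888e+02] 4.3
```

View pics/w2.png

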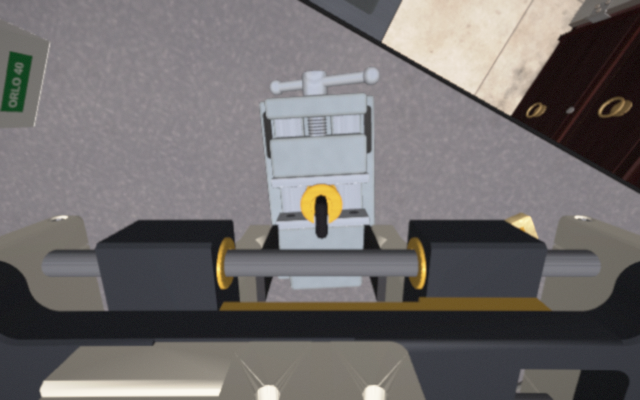

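The key head sits at (321,215), centred between the fingers and aligned with them. I'll go down 3.2 cm and close.

Call:
play_rows([
  [0,0,1.2,0,0,0],
  [0,0,1,0,0,0],
  [0,0,0.6,0,0,0],
  [0,0,0.4,0,0,0],
  [0,0,0,0,0,0],
  [0,0,0,0,0,0],
])

```text
clock: 4.8
tool_pos: [0.4805, 0.1499, 0.0847]
orientation: [-180.0, -0.0, -153.2]
force: [0.2, 0.6, 0.7]
opening: 0.0499
gripper_force: 0.0
```

Call:
play_rows([
  [0,0,0,0,0,0],
  [0,0,0,0,0,0],
  [0,0,0,0,0,0],
  [0,0,0,0,0,0],
  [0,0,0,0,0,0],
  [0,0,0,0,0,0],
  [0,0,0,0,0,0],
  [0,0,0,0,0,0],
], grip=0)

```text
clock: 5.47
tool_pos: [0.4805, 0.1499, 0.085]
orientation: [-180.0, -0.0, -153.2]
force: [-0.3, -0.4, 1.7]
opening: 0.0087
gripper_force: 29.9
```

Call:
play_rows([
  [0,0,0,0,0,-3],
  [0,0,-0.01,0,0,-5],
  [0,0,-0.015,0,0,-5],
  [0,0,-0.015,0,0,-5],
  [0,0,-0.015,0,0,-5],
  [0,0,-0.015,0,0,-5],
])

```text
clock: 5.97
tool_pos: [0.4792, 0.1499, 0.085]
orientation: [179.9, -0.1, -125.1]
force: [-2.8, 1.0, -0.8]
opening: 0.0085
gripper_force: 30.6
```

```bash
cat > st.py <<'E'
from h import *
import sys
for c in ['scene','top']:
    save(c,c+sys.argv[1])
    for t in ['key_head','vise','housing_top']: print(c,t,[(np.round(d['position'],3).tolist(),round(d['score'],2)) for d in spot_point(c,t)][:1])
o=get_obs()
for k in ['clock','tool_pos','orientation','force','moment','opening','gripper_force','joint_pos']: print(k,np.round(o[k],4))
E
python3 st.py a
```

```text
scene key_head [([0.477, 0.152, 0.089], 0.39)]
scene vise [([0.482, 0.146, 0.003], 0.62)]
scene housing_top [([0.486, 0.148, 0.057], 0.8)]
top key_head []
top vise [([0.474, 0.146, -0.002], 0.56)]
top housing_top [([0.482, 0.15, 0.057], 0.61)]
clock 6.3667
tool_pos [0.48   0.1493 0.0852]
orientation [ 1.799808e+02 -8.880000e-02 -1.253338e+02]
force [ 1.3465 -4.8938 -4.2658]
moment [-1.7991 -0.2319  0.0263]
opening 0.0088
gripper_force 29.961
joint_pos [ 3.97103e+01  1.23290e+01 -3.10898e+01  6.00000e-03 -4.66719e+01
 -7.50483e+01]
```

Call:
play_rows([
  [0,0,0,0,0,3],
  [0,0,-0.015,0,0,5],
  [0,0,-0.02,0,0,6],
  [0,0,-0.02,0,0,6],
  [0,0,-0.02,0,0,6],
  [0,0,-0.02,0,0,6],
  [0,0,-0.02,0,0,6],
  [0,0,-0.02,0,0,6],
  [0,0,-0.02,0,0,6],
  [0,0,-0.02,0,0,6],
])

```text
clock: 7.2
tool_pos: [0.4795, 0.1486, 0.0866]
orientation: [-179.9, -0.1, 178.4]
force: [2.4, -9.6, -6.6]
opening: 0.0085
gripper_force: 30.0
```

```bash
python3 st.py b
python3 - <<'E'
import cv2,numpy as np
def p(n,x,y,w,h,s): return cv2.resize(cv2.imread(f'pics/{n}.png')[y:y+h,x:x+w],None,fx=s,fy=s,interpolation=cv2.INTER_CUBIC)
cv2.imwrite('pics/c1.png',np.vstack([np.hstack([p('scene'+k,260,190,110,80,3.5) for k in '0b']),np.hstack([p('top'+k,210,160,110,100,3.2) for k in '0b']+[np.zeros((320,66,3),np.uint8)])]))
E
```

```text
scene key_head [([0.477, 0.148, 0.086], 0.38)]
scene vise [([0.479, 0.149, -0.001], 0.56)]
scene housing_top [([0.482, 0.148, 0.058], 0.82)]
top key_head []
top vise [([0.479, 0.148, 0.001], 0.63)]
top housing_top [([0.481, 0.148, 0.055], 0.85)]
clock 7.6
tool_pos [0.4799 0.1497 0.087 ]
orientation [-1.799736e+02 -6.250000e-02  1.787845e+02]
force [-2.201  -2.1218 -4.4315]
moment [-1.4137  0.7775 -0.0381]
opening 0.0087
gripper_force 30.0263
joint_pos [ 3.974050e+01  1.218440e+01 -3.096090e+01 -2.880000e-02 -4.691920e+01
 -1.309363e+02]
```

View pics/c1.png

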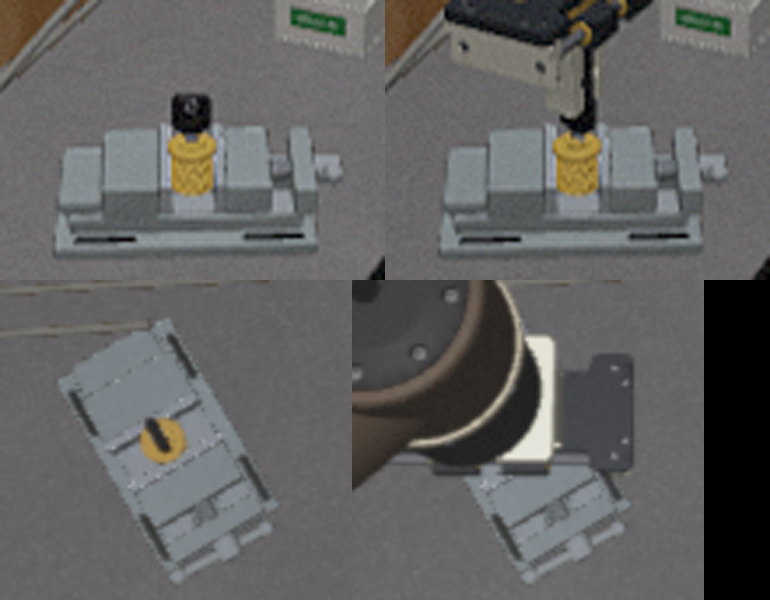

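Vise unmoved in both views; the plug is turning and rising. I'll make longer sweeps now.

Call:
play_rows([
  [0,0,0,0,0,-3],
  [0,0,-0.015,0,0,-6],
  [0,0,-0.022,0,0,-6],
  [0,0,-0.022,0,0,-6],
  [0,0,-0.022,0,0,-6],
  [0,0,-0.022,0,0,-6],
  [0,0,-0.022,0,0,-6],
  [0,0,-0.022,0,0,-6],
  [0,0,-0.022,0,0,-6],
  [0,0,-0.022,0,0,-6],
  [0,0,-0.022,0,0,-6],
  [0,0,-0.022,0,0,-6],
  [0,0,-0.022,0,0,-6],
  [0,0,-0.022,0,0,-6],
  [0,0,-0.022,0,0,-6],
  [0,0,-0.022,0,0,-6],
  [0,0,-0.022,0,0,-6],
  [0,0,-0.015,0,0,-6],
])

```text
clock: 9.1
tool_pos: [0.4801, 0.15, 0.0908]
orientation: [180.0, 0.0, -75.9]
force: [-2.8, -3.0, -3.3]
opening: 0.0087
gripper_force: 30.1
```

Call:
play_rows([
  [0,0,0,0,0,3],
  [0,0,-0.015,0,0,6],
  [0,0,-0.022,0,0,6],
  [0,0,-0.022,0,0,6],
  [0,0,-0.022,0,0,6],
  [0,0,-0.022,0,0,6],
  [0,0,-0.022,0,0,6],
  [0,0,-0.022,0,0,6],
  [0,0,-0.022,0,0,6],
  [0,0,-0.022,0,0,6],
  [0,0,-0.022,0,0,6],
  [0,0,-0.022,0,0,6],
  [0,0,-0.022,0,0,6],
  [0,0,-0.022,0,0,6],
  [0,0,-0.022,0,0,6],
  [0,0,-0.022,0,0,6],
  [0,0,-0.022,0,0,6],
  [0,0,-0.015,0,0,6],
])

```text
clock: 10.6
tool_pos: [0.4801, 0.1499, 0.0944]
orientation: [-180.0, -0.0, 178.5]
force: [-0.9, -3.9, -4.9]
opening: 0.0086
gripper_force: 30.1
```

```bash
python3 st.py c
python3 - <<'E'
import cv2,numpy as np
def p(n,x,y,w,h,s): return cv2.resize(cv2.imread(f'pics/{n}.png')[y:y+h,x:x+w],None,fx=s,fy=s,interpolation=cv2.INTER_CUBIC)
cv2.imwrite('pics/c2.png',np.vstack([np.hstack([p('scene'+k,260,190,110,80,3.5) for k in 'bc']),np.hstack([p('top'+k,210,160,110,100,3.2) for k in 'bc']+[np.zeros((320,66,3),np.uint8)])]))
E
```

```text
scene key_head []
scene vise [([0.481, 0.146, 0.0], 0.83)]
scene housing_top [([0.485, 0.15, 0.056], 0.9)]
top key_head []
top vise [([0.474, 0.147, 0.001], 0.6)]
top housing_top [([0.48, 0.149, 0.057], 0.91)]
clock 11.0
tool_pos [0.4802 0.1499 0.0944]
orientation [-1.799939e+02 -2.470000e-02  1.788625e+02]
force [-2.2426 -2.7135 -4.3891]
moment [-1.0322  1.2833 -0.0576]
opening 0.0089
gripper_force 30.0509
joint_pos [ 3.973870e+01  1.163760e+01 -3.046740e+01 -1.560000e-02 -4.791770e+01
 -1.308658e+02]
```

View pics/c2.png

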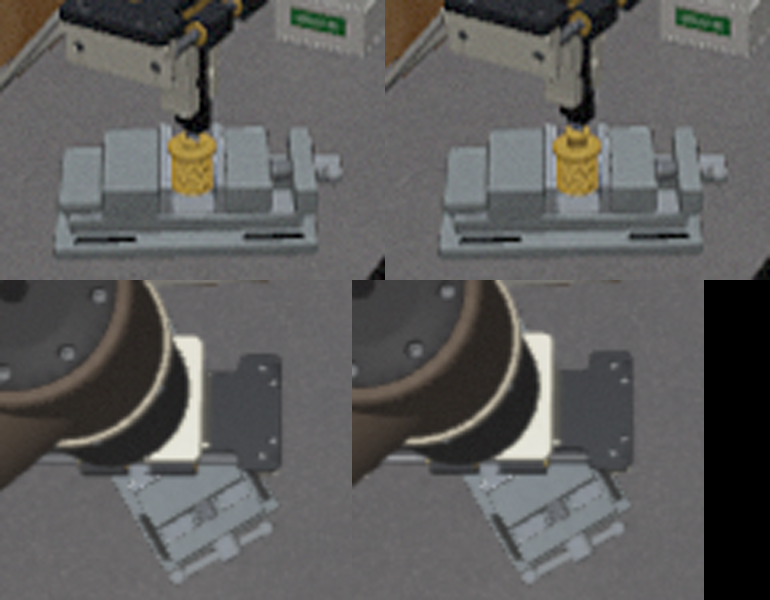

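The collar is now clearly above the housing and the vise is still. Four more sweeps.

Call:
play_rows([
  [0,0,0,0,0,-3],
  [0,0,-0.015,0,0,-6],
  [0,0,-0.022,0,0,-6],
  [0,0,-0.022,0,0,-6],
  [0,0,-0.022,0,0,-6],
  [0,0,-0.022,0,0,-6],
  [0,0,-0.022,0,0,-6],
  [0,0,-0.022,0,0,-6],
  [0,0,-0.022,0,0,-6],
  [0,0,-0.022,0,0,-6],
  [0,0,-0.022,0,0,-6],
  [0,0,-0.022,0,0,-6],
  [0,0,-0.022,0,0,-6],
  [0,0,-0.022,0,0,-6],
  [0,0,-0.022,0,0,-6],
  [0,0,-0.022,0,0,-6],
  [0,0,-0.022,0,0,-6],
  [0,0,-0.015,0,0,-6],
])

```text
clock: 12.5
tool_pos: [0.48, 0.1498, 0.098]
orientation: [180.0, 0.0, -75.9]
force: [-3.9, -2.2, -3.8]
opening: 0.0088
gripper_force: 30.2
```

Call:
play_rows([
  [0,0,0,0,0,3],
  [0,0,-0.015,0,0,6],
  [0,0,-0.022,0,0,6],
  [0,0,-0.022,0,0,6],
  [0,0,-0.022,0,0,6],
  [0,0,-0.022,0,0,6],
  [0,0,-0.022,0,0,6],
  [0,0,-0.022,0,0,6],
  [0,0,-0.022,0,0,6],
  [0,0,-0.022,0,0,6],
  [0,0,-0.022,0,0,6],
  [0,0,-0.022,0,0,6],
  [0,0,-0.022,0,0,6],
  [0,0,-0.022,0,0,6],
  [0,0,-0.022,0,0,6],
  [0,0,-0.022,0,0,6],
  [0,0,-0.022,0,0,6],
  [0,0,-0.015,0,0,6],
])

```text
clock: 14.0
tool_pos: [0.4805, 0.15, 0.1017]
orientation: [-180.0, -0.0, 178.6]
force: [-2.1, -2.3, -3.9]
opening: 0.0083
gripper_force: 30.1
```

Call:
play_rows([
  [0,0,0,0,0,-3],
  [0,0,-0.015,0,0,-6],
  [0,0,-0.022,0,0,-6],
  [0,0,-0.022,0,0,-6],
  [0,0,-0.022,0,0,-6],
  [0,0,-0.022,0,0,-6],
  [0,0,-0.022,0,0,-6],
  [0,0,-0.022,0,0,-6],
  [0,0,-0.022,0,0,-6],
  [0,0,-0.022,0,0,-6],
  [0,0,-0.022,0,0,-6],
  [0,0,-0.022,0,0,-6],
  [0,0,-0.022,0,0,-6],
  [0,0,-0.022,0,0,-6],
  [0,0,-0.022,0,0,-6],
  [0,0,-0.022,0,0,-6],
  [0,0,-0.022,0,0,-6],
  [0,0,-0.015,0,0,-6],
])

```text
clock: 15.5
tool_pos: [0.4816, 0.151, 0.1062]
orientation: [-179.8, 0.1, -75.8]
force: [-1.5, -1.3, 0.3]
opening: 0.0085
gripper_force: 30.0
```

Call:
play_rows([
  [0,0,0,0,0,3],
  [0,0,-0.015,0,0,6],
  [0,0,-0.022,0,0,6],
  [0,0,-0.022,0,0,6],
  [0,0,-0.022,0,0,6],
  [0,0,-0.022,0,0,6],
  [0,0,-0.022,0,0,6],
  [0,0,-0.022,0,0,6],
  [0,0,-0.022,0,0,6],
  [0,0,-0.022,0,0,6],
  [0,0,-0.022,0,0,6],
  [0,0,-0.022,0,0,6],
  [0,0,-0.022,0,0,6],
  [0,0,-0.022,0,0,6],
  [0,0,-0.022,0,0,6],
  [0,0,-0.022,0,0,6],
  [0,0,-0.022,0,0,6],
  [0,0,-0.015,0,0,6],
])

```text
clock: 17.0
tool_pos: [0.4815, 0.1503, 0.1097]
orientation: [180.0, 0.1, 178.6]
force: [-0.2, -2.7, -1.5]
opening: 0.0085
gripper_force: 30.1
```

```bash
python3 st.py d
python3 - <<'E'
import cv2,numpy as np
def p(n,x,y,w,h,s): return cv2.resize(cv2.imread(f'pics/{n}.png')[y:y+h,x:x+w],None,fx=s,fy=s,interpolation=cv2.INTER_CUBIC)
cv2.imwrite('pics/c3.png',np.hstack([p('scene'+k,260,170,110,100,3.5) for k in '0d']))
E
```

```text
scene key_head [([0.48, 0.154, 0.11], 0.62)]
scene vise [([0.479, 0.15, 0.001], 0.75)]
scene housing_top [([0.483, 0.151, 0.059], 0.74)]
top key_head []
top vise [([0.477, 0.15, 0.0], 0.96)]
top housing_top [([0.48, 0.149, 0.056], 0.88)]
clock 17.4
tool_pos [0.4812 0.1503 0.1095]
orientation [1.799632e+02 8.590000e-02 1.788907e+02]
force [ 0.1913 -3.1472  1.9419]
moment [-1.6106 -0.1434 -0.0247]
opening 0.0085
gripper_force 30.0608
joint_pos [ 3.972460e+01  1.057430e+01 -2.943360e+01  3.700000e-02 -4.990300e+01
 -1.308578e+02]
```

View pics/c3.png

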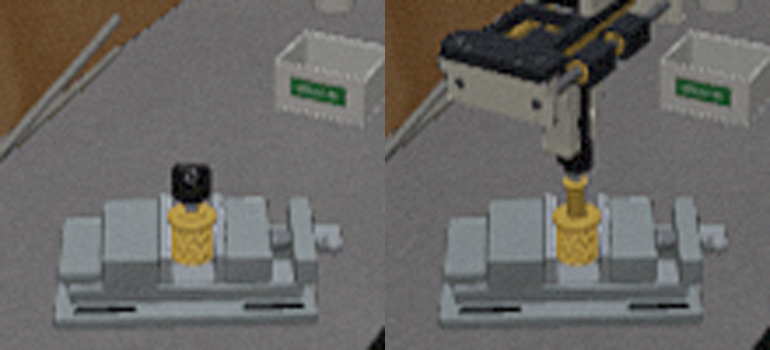

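The plug is up 24.5 mm and loose, and the vise is still down. I'll draw it straight out and then carry it over the carton.

Call:
play_rows([
  [0,0,-0.2,0,0,-3],
  [0,0,-0.3,0,0,-3],
  [0,0,-0.3,0,0,-3],
  [0,0,-0.3,0,0,3],
  [0,0,-0.4,0,0,3],
  [0,0,-0.5,0,0,3],
  [0,0,-1,0,0,0],
  [0,0,-2,0,0,0],
  [0,0,-2.5,0,0,0],
  [0,0,-2.5,0,0,0],
  [0,0,-1,0,0,0],
  [0,0,0,0,0,0],
])

```text
clock: 18.4
tool_pos: [0.4823, 0.1514, 0.2224]
orientation: [179.8, 0.3, 178.9]
force: [0.5, -0.3, -1.0]
opening: 0.0086
gripper_force: 29.9
```

Call:
play_rows([
  [-0.1,-1,-0.1,0,0,0],
  [-0.2,-2,-0.2,0,0,0],
  [-0.2,-2.5,-0.2,0,0,0],
  [-0.3,-2.5,-0.2,0,0,0],
  [-0.3,-2.5,-0.2,0,0,0],
  [-0.3,-2.5,-0.2,0,0,0],
  [-0.3,-2.5,-0.2,0,0,0],
  [-0.3,-2.5,-0.2,0,0,0],
  [-0.3,-2.5,-0.2,0,0,0],
  [-0.3,-2.5,-0.2,0,0,0],
  [-0.2,-2.5,-0.2,0,0,0],
  [-0.2,-2.5,-0.2,0,0,0],
  [-0.2,-1.5,0,0,0,0],
  [-0.1,-1,0,0,0,0],
  [0,0,0,0,0,0],
  [0,0,0,0,0,0],
])

```text
clock: 19.73
tool_pos: [0.5064, -0.1559, 0.241]
orientation: [180.0, -0.1, 178.7]
force: [0.5, 0.7, -0.9]
opening: 0.0085
gripper_force: 29.9
```

Run:
```python
from h import *
for c in ['scene','top','wrist']:
  s=save(c,c+'e')
  for t in ['key_head','plug','carton','vise']:
    print(c,t,[(np.round(d['position'],3).tolist(),round(d['score'],2)) for d in spot_point(c,t)][:1])
print(s['position'],s['attitude'])
o=get_obs();print(o['tool_pos'],o['orientation'],o['opening'],o['clock'],o['joint_pos'])
def p(n,x,y,w,h,k): return cv2.resize(cv2.imread(f'pics/{n}.png')[y:y+h,x:x+w],None,fx=k,fy=k,interpolation=cv2.INTER_CUBIC)
cv2.imwrite('pics/c4.png',np.vstack([p('wriste',0,0,640,400,1),np.hstack([p('top0',350,170,60,50,4),p('scenee',300,150,100,50,4)])]))
```

```text
scene key_head [([0.504, -0.153, 0.243], 0.55)]
scene plug [([0.478, 0.149, 0.003], 0.66)]
scene carton [([0.512, -0.157, 0.002], 0.55)]
scene vise [([0.48, 0.145, 0.003], 0.85)]
top key_head []
top plug []
top carton [([0.512, -0.149, -0.001], 0.96)]
top vise [([0.475, 0.151, -0.002], 0.64)]
wrist key_head [([0.505, -0.151, 0.245], 0.71)]
wrist plug [([0.505, -0.156, 0.189], 0.7)]
wrist carton [([0.509, -0.151, 0.001], 0.66)]
wrist vise [([0.482, 0.152, -0.002], 0.57)]
[ 0.43758322 -0.15343516  0.40465123] [ 1.64777254e+02 -6.15170887e-02  8.88175960e+01]
[ 0.50692075 -0.15563131  0.24192069] [1.79998568e+02 1.81352566e-03 1.78768211e+02] 0.008473054244419999 20.4833 [ 4.13650882e+00  6.10486934e+00 -1.57159302e+01 -1.35282274e-03
 -6.81772609e+01 -9.53677949e+01]
```

View pics/c4.png

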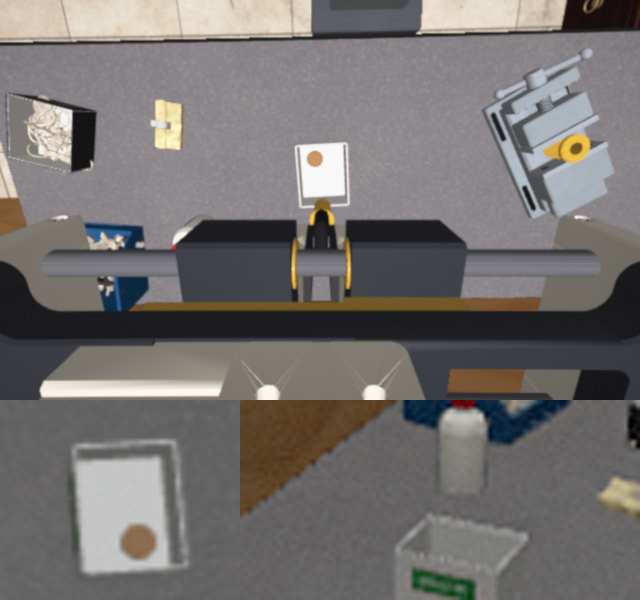

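The plug is held with the carton below at (322,175) in the wrist view; its long side runs along world x. I'll compute the rim corners.

Run:
```python
import numpy as np,cv2
from scipy.spatial.transform import Rotation as R
K=np.array([[286.05,0,320.72],[0,286.05,194.91],[0,0,1]])
p=np.array([[[295,143]],[[347,142]],[[349,205]],[[299,207]]],float)
r=cv2.undistortPoints(p,K,np.array([.007,0,0,0,0])).reshape(-1,2)
d=np.c_[r,np.ones(4)]@R.from_euler('xyz',[164.777,-.0615,88.818],degrees=True).as_matrix().T
c=np.array([.43758,-.15344,.40465]); q=c+d*((.044-c[2])/d[:,2:]); print(q.round(4),q.mean(0))
v=q[2]-q[1]+q[3]-q[0]; print(np.degrees(np.arctan2(v[1],v[0])))
```

```text
[[ 0.4681 -0.1857  0.044 ]
 [ 0.4682 -0.121   0.044 ]
 [ 0.5503 -0.1181  0.044 ]
 [ 0.5517 -0.1841  0.044 ]] [ 0.50956127 -0.15221796  0.044     ]
1.56135545510036
```

Call:
play_rows([
  [0.1,0.1,1,0,0,-1],
  [0.2,0.1,2,0,0,-1],
  [0.2,0.15,2.5,0,0,-0.7],
  [0,0,2.5,0,0,0],
  [0,0,2.5,0,0,0],
  [0,0,1.5,0,0,0],
  [0,0,0,0,-3,0],
  [0,0,0,0,-6,0],
  [0,0,0,0,-6,0],
  [0,0,0,0,-6,0],
  [0,0,0,0,-6,0],
  [0,0,0,0,-6,0],
  [0,0,0,0,-3,0],
  [0,0,0,0,0,0],
  [0,0,0,0,0,0],
])

```text
clock: 21.73
tool_pos: [0.4989, -0.1602, 0.1305]
orientation: [179.2, 34.5, -178.6]
force: [0.1, 0.3, -0.4]
opening: 0.0085
gripper_force: 30.0
```

Run:
```python
from h import *
s=save('wrist','wf')
for c in ['wrist','scene']:
  if c=='scene': save('scene','scenef')
  for t in ['key_head','plug','carton']:
    print(c,t,[(np.round(d['position'],3).tolist(),round(d['score'],2)) for d in spot_point(c,t)][:1])
o=get_obs();print(o['tool_pos'],o['orientation'],o['opening'],o['clock'],o['joint_pos'])
def p(n,x,y,w,h,k): return cv2.resize(cv2.imread(f'pics/{n}.png')[y:y+h,x:x+w],None,fx=k,fy=k,interpolation=cv2.INTER_CUBIC)
cv2.imwrite('pics/c5.png',np.hstack([p('wf',220,100,200,140,2),p('scenef',300,130,100,70,4)]))
```

```text
wrist key_head [([0.498, -0.159, 0.135], 0.64)]
wrist plug [([0.526, -0.158, 0.087], 0.64)]
wrist carton [([0.509, -0.152, 0.002], 0.72)]
scene key_head [([0.496, -0.155, 0.128], 0.39)]
scene plug [([0.526, -0.16, 0.084], 0.64)]
scene carton [([0.51, -0.159, 0.007], 0.75)]
[ 0.49933731 -0.15984597  0.12994018] [ 179.17681436   34.4106214  -178.52976658] 0.008800159113554553 22.1333 [   2.99766284   -2.79563907  -58.22409364   14.75850323   -0.15750915
 -106.01854517]
```

View pics/c5.png

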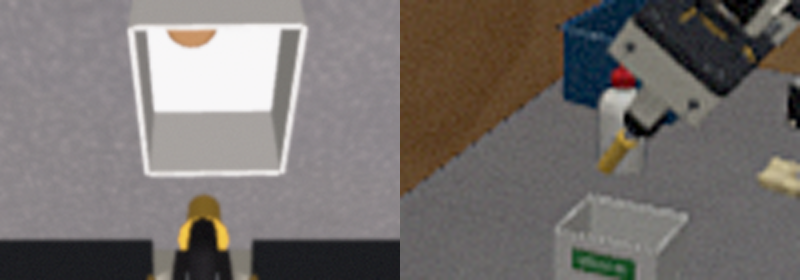

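The gripper is tilted well over the carton, but joints 3 and 5 are at their limits. I'll back the tilt off to about 18°.

Call:
play_rows([
  [0,0,0,0,4,0],
  [0,0,0,0,6,0],
  [0,0,0,0,6.4,0],
  [0,0,0,0,0,0],
  [0,0,0,0,0,0],
])

```text
clock: 22.55
tool_pos: [0.5017, -0.1622, 0.1309]
orientation: [179.5, 18.7, -178.4]
force: [-0.4, 0.1, -1.3]
opening: 0.0086
gripper_force: 30.0
```

```bash
cat > g.py <<'E'
from h import *
from scipy.spatial.transform import Rotation as R
import sys
o=get_obs();print(o['tool_pos'],o['orientation'],o['clock'],o['joint_pos'].round(1))
A=R.from_euler('xyz',o['orientation'],degrees=True); B=R.from_euler('xyz',[180,18,-178.4],degrees=True)
print('rot',(A.inv()*B).as_rotvec(degrees=True))
print('shift cm',A.inv().apply(np.array([float(v) for v in sys.argv[1:4]])-o['tool_pos'])*100)
E
python3 g.py .516 -.152 .13
```

```text
[ 0.50173174 -0.16219     0.13089864] [ 179.52656888   18.71100799 -178.38382139] 22.55 [  3.5   1.9 -39.6   0.3 -29.8 -92. ]
rot [0.47851992 0.71094054 0.01829297]
shift cm [-1.3492712   0.97375909  0.55993604]
```

Call:
play_rows([
  [-0.45,0.32,0.18,0.5,0.7,0],
  [-0.45,0.32,0.18,0,0,0],
  [-0.45,0.33,0.2,0,0,0],
  [0,0,0,0,0,0],
  [0,0,0,0,0,0],
])

```text
clock: 22.97
tool_pos: [0.5136, -0.1521, 0.1291]
orientation: [-180.0, 17.9, -178.4]
force: [0.7, 0.2, -0.6]
opening: 0.0089
gripper_force: 30.0
```

```bash
python3 g.py .516 -.152 .068
python3 - <<'E'
from h import *
for c in ['wrist','scene']:
  save(c,c+'g')
  for t in ['key_head','plug','carton']:
    print(c,t,[(np.round(d['position'],3).tolist(),round(d['score'],2)) for d in spot_point(c,t)][:1])
E
```

```text
[ 0.51355662 -0.1520701   0.1290579 ] [-179.98707254   17.93616702 -178.36677719] 22.9667 [  5.4   3.  -39.3   2.3 -29.8 -95.6]
rot [-0.00267865 -0.06382941  0.03160968]
shift cm [1.64776329e+00 1.37110516e-03 5.88432613e+00]
wrist key_head [([0.515, -0.15, 0.128], 0.8)]
wrist plug [([0.527, -0.153, 0.075], 0.57)]
wrist carton [([0.508, -0.155, 0.003], 0.63)]
scene key_head [([0.508, -0.148, 0.13], 0.65)]
scene plug [([0.526, -0.155, 0.077], 0.59)]
scene carton [([0.511, -0.158, 0.005], 0.84)]
```

Call:
play_rows([
  [0.33,0,1.2,0,0,0],
  [0.42,0,1.5,0,0,0],
  [0.42,0,1.5,0,0,0],
  [0.31,0,1.1,0,0,0],
  [0.17,0,0.58,0,0,0],
  [0,0,0,0,0,0],
  [0,0,0,0,0,0],
])

```text
clock: 23.95
tool_pos: [0.5164, -0.1523, 0.0685]
orientation: [-180.0, 17.9, -178.4]
force: [0.1, -0.1, 0.5]
opening: 0.0086
gripper_force: 30.0
```

```bash
python3 g.py .516 -.152 .068
python3 - <<'E'
from h import *
for c in ['wrist','scene']:
  save(c,c+'h')
  for t in ['key_head','plug','carton']:
    print(c,t,[(np.round(d['position'],3).tolist(),round(d['score'],2)) for d in spot_point(c,t)][:1])
def p(n,x,y,w,h,k): return cv2.resize(cv2.imread(f'pics/{n}.png')[y:y+h,x:x+w],None,fx=k,fy=k,interpolation=cv2.INTER_CUBIC)
cv2.imwrite('pics/c6.png',np.hstack([p('wristh',220,100,200,140,2),p('sceneh',300,130,100,70,4)]))
E
```

```text
[ 0.51638496 -0.1523462   0.06846048] [-179.9640688    17.91643379 -178.38638545] 23.95 [  5.3   8.7 -43.8   3.5 -19.6 -96.7]
rot [-0.03173351 -0.08356214  0.01297747]
shift cm [0.04985252 0.03571037 0.03225502]
wrist key_head [([0.514, -0.152, 0.072], 0.57)]
wrist plug [([0.532, -0.152, 0.017], 0.72)]
wrist carton []
scene key_head [([0.515, -0.149, 0.068], 0.51)]
scene plug [([0.526, -0.156, 0.018], 0.58)]
scene carton [([0.512, -0.156, 0.002], 0.81)]
```

View pics/c6.png

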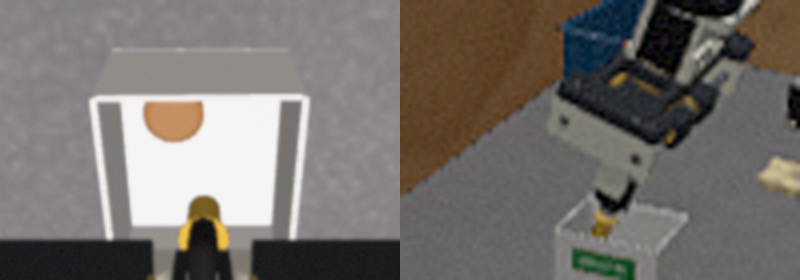

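The plug's lower end is inside the carton and clear of the walls. I'll release it and withdraw.

Call:
play_rows([
  [0,0,0,0,0,0],
  [0,0,0,0,0,0],
  [0,0,0,0,0,0],
  [0,0,0,0,0,0],
  [0,0,0,0,0,0],
  [0,0,0,0,0,0],
  [-0.3,0,-0.95,0,0,0],
  [-0.6,0,-1.9,0,0,0],
  [-0.6,0,-1.9,0,0,0],
  [-0.6,0,-1.9,0,0,0],
  [-0.9,0,-2.85,0,0,0],
  [-0.9,0,-2.85,0,0,0],
  [-0.6,0,-1.9,0,0,0],
  [0,0,0,0,6,0],
  [0,0,0,0,6,0],
  [0,0,0,0,6,0],
  [0,0,0,0,0,0],
  [0,0,0,0,0,0],
  [0,0,0,0,0,0],
], grip=4)

```text
clock: 25.93
tool_pos: [0.515, -0.1522, 0.217]
orientation: [-180.0, -0.1, -178.4]
force: [-0.2, 0.4, -0.5]
opening: 0.0401
gripper_force: 0.0
```

Run:
```python
from h import *
for c in ['wrist','scene','top']:
  save(c,c+'i')
  for t in ['key_head','plug','carton','vise','squeeze_bottle']:
    print(c,t,[(np.round(d['position'],3).tolist(),round(d['score'],2)) for d in spot_point(c,t)][:1])
o=get_obs();print(o['tool_pos'],o['clock'],o['force'],o['opening'])
def p(n,x,y,w,h,k): return cv2.resize(cv2.imread(f'pics/{n}.png')[y:y+h,x:x+w],None,fx=k,fy=k,interpolation=cv2.INTER_CUBIC)
cv2.imwrite('pics/c7.png',np.hstack([p('wristi',220,90,200,150,2),p('scenei',240,120,160,150,2)]))
```

```text
wrist key_head [([0.492, -0.153, 0.047], 0.74)]
wrist plug [([0.528, -0.153, 0.006], 0.85)]
wrist carton [([0.508, -0.154, 0.003], 0.81)]
wrist vise [([0.479, 0.153, -0.003], 0.61)]
wrist squeeze_bottle [([0.588, -0.329, 0.0], 0.5)]
scene key_head [([0.487, -0.153, 0.048], 0.41)]
scene plug [([0.522, -0.156, 0.006], 0.5)]
scene carton [([0.51, -0.154, 0.003], 0.92)]
scene vise [([0.482, 0.147, 0.003], 0.55)]
scene squeeze_bottle [([0.447, -0.357, -0.002], 0.74)]
top key_head [([0.488, -0.152, 0.045], 0.62)]
top plug [([0.527, -0.157, 0.007], 0.46)]
top carton [([0.51, -0.151, -0.002], 0.86)]
top vise [([0.478, 0.148, -0.002], 0.76)]
top squeeze_bottle []
[ 0.5152546  -0.15226823  0.21777727] 26.8333 [-0.36473272 -0.10446556 -0.37713331] 0.04047602306159098
```

View pics/c7.png

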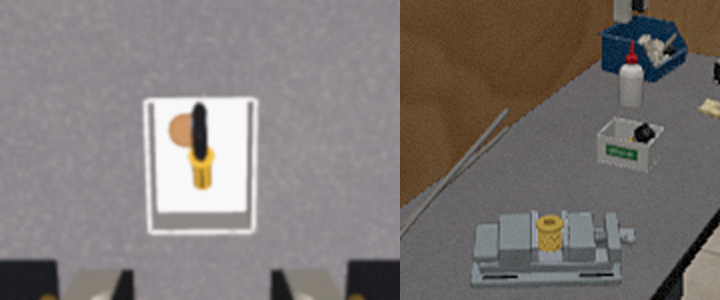

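The plug is in the carton but leans against the near wall with its head above the rim. The vise is unmoved. I'll press the head down gently with closed fingers so it lies lower.

Call:
play_rows([
  [0.8,0,1,0,0,0],
  [0.8,0,2,0,0,0],
  [0.7,-0.05,2.5,0,0,0],
  [0,0,2.5,0,0,0],
  [0,0,2,0,0,0],
  [0,0,1.4,0,0,0],
  [0,0,0.6,0,0,0],
  [0,0,0,0,0,0],
  [0,0,0,0,0,0],
  [0,0,0,0,0,0],
], grip=0)

```text
clock: 27.67
tool_pos: [0.493, -0.1535, 0.0989]
orientation: [-180.0, 0.0, -178.4]
force: [-0.4, 0.3, -0.6]
opening: 0.0002
gripper_force: 0.0
```

Call:
play_rows([
  [0,0,0.2,0,0,0],
  [0,0,0.2,0,0,0],
  [0,0,0.2,0,0,0],
  [0,0,0.2,0,0,0],
  [0,0,0.2,0,0,0],
])

```text
clock: 28.08
tool_pos: [0.4922, -0.1534, 0.0878]
orientation: [-180.0, -0.0, -178.4]
force: [-0.1, 0.0, 0.2]
opening: 0.0006
gripper_force: 0.0
```

Call:
play_rows([
  [0,0,0.15,0,0,0],
  [0,0,0.15,0,0,0],
  [0,0,0.1,0,0,0],
])

```text
clock: 28.33
tool_pos: [0.492, -0.1535, 0.0836]
orientation: [-180.0, -0.1, -178.4]
force: [0.3, 0.1, -0.4]
opening: 0.0004
gripper_force: 0.0
```

Tips are at z 0.065. I'll continue slowly and watch the force.

Call:
play_rows([
  [0,0,0.15,0,0,0],
  [0,0,0.15,0,0,0],
  [0,0,0.1,0,0,0],
])

```text
clock: 28.58
tool_pos: [0.4921, -0.1535, 0.0797]
orientation: [-180.0, -0.1, -178.4]
force: [0.3, -0.9, 0.1]
opening: 0.0005
gripper_force: 0.0
```

Call:
play_rows([
  [0,0,0.15,0,0,0],
  [0,0,0.15,0,0,0],
  [0,0,0.1,0,0,0],
])

```text
clock: 28.83
tool_pos: [0.4921, -0.1535, 0.0757]
orientation: [-180.0, -0.1, -178.4]
force: [-0.1, -0.3, -1.0]
opening: 0.0005
gripper_force: 0.0
```

Call:
play_rows([
  [0,0,0.15,0,0,0],
  [0,0,0.15,0,0,0],
  [0,0,0.1,0,0,0],
])

```text
clock: 29.08
tool_pos: [0.4921, -0.1535, 0.0717]
orientation: [-180.0, -0.1, -178.4]
force: [-0.5, -0.7, -0.6]
opening: 0.0004
gripper_force: 0.0
```

```bash
cat > k.py <<'E'
from h import *
for c in ['wrist','scene']:
  snapshot(c)
  for t in ['key_head','plug','carton']:
    print(c,t,[(np.round(d['position'],3).tolist(),round(d['score'],2)) for d in spot_point(c,t)][:1])
o=get_obs();print(o['tool_pos'],o['clock'],o['force'])
E
python3 k.py
```

```text
wrist key_head [([0.488, -0.152, 0.046], 0.76)]
wrist plug []
wrist carton [([0.507, -0.152, 0.001], 0.69)]
scene key_head [([0.486, -0.155, 0.046], 0.67)]
scene plug [([0.527, -0.154, 0.006], 0.45)]
scene carton [([0.509, -0.158, 0.003], 0.96)]
[ 0.49217658 -0.15345879  0.07194056] 29.4833 [-0.26719659 -0.18615267 -0.41252003]
```

Call:
play_rows([
  [0,0,0.15,0,0,0],
  [0,0,0.15,0,0,0],
  [0,0,0.1,0,0,0],
])

```text
clock: 29.73
tool_pos: [0.492, -0.1534, 0.0677]
orientation: [-180.0, -0.1, -178.4]
force: [0.6, -0.0, -0.8]
opening: 0.0003
gripper_force: 0.0
```

Call:
play_rows([
  [0,0,0.15,0,0,0],
  [0,0,0.15,0,0,0],
  [0,0,0.1,0,0,0],
])

```text
clock: 29.98
tool_pos: [0.492, -0.1535, 0.0636]
orientation: [-180.0, -0.1, -178.4]
force: [0.2, -0.7, 0.9]
opening: 0.0004
gripper_force: 0.0
```

```bash
python3 k.py
```

```text
wrist key_head [([0.488, -0.153, 0.046], 0.85)]
wrist plug [([0.527, -0.152, 0.005], 0.66)]
wrist carton [([0.508, -0.152, 0.004], 0.9)]
scene key_head [([0.486, -0.149, 0.045], 0.64)]
scene plug [([0.527, -0.151, 0.008], 0.52)]
scene carton [([0.51, -0.158, 0.003], 0.72)]
[ 0.49214808 -0.15346497  0.06394555] 30.3833 [-0.25821855 -0.17624162 -0.22880544]
```

Call:
play_rows([
  [0,0,0.15,0,0,0],
  [0,0,0.15,0,0,0],
  [0,0,0.1,0,0,0],
])

```text
clock: 30.63
tool_pos: [0.492, -0.1535, 0.0597]
orientation: [-180.0, -0.1, -178.4]
force: [0.1, 0.0, 2.8]
opening: 0.0005
gripper_force: 1.0
```

Call:
play_rows([
  [0,0,0.15,0,0,0],
  [0,0,0.15,0,0,0],
  [0,0,0.1,0,0,0],
])

```text
clock: 30.88
tool_pos: [0.4929, -0.154, 0.0573]
orientation: [-179.9, 0.0, -178.3]
force: [-6.0, -0.1, 22.4]
opening: 0.0005
gripper_force: 11.4
```

```bash
python3 k.py
```

```text
wrist key_head [([0.489, -0.152, 0.05], 0.63)]
wrist plug [([0.527, -0.153, 0.006], 0.58)]
wrist carton [([0.507, -0.155, 0.004], 0.65)]
scene key_head [([0.489, -0.156, 0.046], 0.65)]
scene plug [([0.479, 0.15, 0.002], 0.5)]
scene carton [([0.51, -0.158, 0.004], 0.74)]
[ 0.49287988 -0.15395052  0.0575916 ] 31.2833 [-4.37448938  0.31543679 17.58587828]
```

The head is wedged at this level, so I won't force it; the plug sits stably inside. I'll withdraw and check.

Call:
play_rows([
  [0,0,-0.3,0,0,0],
  [0,0,-0.5,0,0,0],
  [0,0,-1,0,0,0],
  [0,0,-2,0,0,0],
  [0,0,-3,0,0,0],
  [0,0,-4,0,0,0],
  [0,0,-3,0,0,0],
  [0,0,-2,0,0,0],
  [0,0,0,0,0,0],
  [0,0,0,0,0,0],
  [0,0,0,0,0,0],
])

```text
clock: 32.2
tool_pos: [0.4918, -0.1533, 0.2136]
orientation: [180.0, -0.1, -178.4]
force: [-0.3, 0.6, 0.1]
opening: 0.0003
gripper_force: 0.0
```

```bash
python3 k.py
python3 - <<'E'
from h import *
save('scene','scenej'); save('top','topj')
for t in ['key_head','plug','carton','vise','squeeze_bottle','lock_body','padlock','red_driver']:
    print(t,[(np.round(d['position'],3).tolist(),round(d['score'],2)) for d in spot_point('top',t)][:1])
a,b,c=[cv2.imread(f'pics/scene{k}.png').astype(int)[150:205,330:380] for k in '0ij']
for n,x in zip('0ij',(a,b,c)):
    m=(x.max(2)<70); ys,xs=np.nonzero(m); print(n,m.sum(), (ys.min()+150,ys.max()+150,xs.min()+330,xs.max()+330) if m.any() else '')
g=abs(b-c).max(2)>50; print('diff ij',g.sum())
E
```

```text
wrist key_head []
wrist plug [([0.53, -0.155, 0.007], 0.75)]
wrist carton [([0.508, -0.152, 0.002], 0.9)]
scene key_head [([0.485, -0.153, 0.046], 0.51)]
scene plug [([0.523, -0.152, 0.008], 0.61)]
scene carton [([0.511, -0.155, 0.002], 0.63)]
[ 0.49210155 -0.1534088   0.21343381] 32.6 [-0.22241299 -0.33515171 -0.17056658]
key_head [([0.485, -0.153, 0.047], 0.63)]
plug [([0.526, -0.156, 0.007], 0.6)]
carton [([0.511, -0.148, -0.005], 0.68)]
vise [([0.48, 0.147, 0.001], 0.61)]
squeeze_bottle []
lock_body [([0.445, -0.362, -0.003], 0.88)]
padlock [([0.435, 0.352, 0.001], 0.83)]
red_driver [([0.536, 0.346, 0.001], 0.49)]
0 146 (np.int64(150), np.int64(196), np.int64(341), np.int64(379))
i 245 (np.int64(150), np.int64(199), np.int64(334), np.int64(379))
j 249 (np.int64(150), np.int64(199), np.int64(330), np.int64(379))
diff ij 0
```

```bash
python3 -c "
from plant import *
print(close_job())"
```

```text
the job is handed in; nothing more can be done
None
```

I twisted the plug free and placed it, key and all, in the carton, where it leans at about 45° with the key head slightly above the rim. A gentle press with the closed fingers (up to 22 N) did not lower it. The vise stayed down, and the carton and the other things I could re-check are where they stood; the bottle did not show in the last check. I handed the job in at about 33 s, after viewing 11 pictures, one over the limit of 10.

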